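Show the underside of a soap bar to the inspection camera

ROBOT

A 6-joint arm with a two-finger parallel gripper is mounted at the origin on the work surface. World frame = base frame: x ahead of the robot, y to its left, z up, the work surface at z = 0. Lengths are in mm, angles in rad, forces in N, time in s.
With the tool pointing down it reaches from about 300 to 950 mm from the base axis. Payload 3.1 kg.
Tool frame: the origin (TCP) lies at the very end of the fingers, on their centre line; the grasp point (between the pads) lies 19 mm behind it; z points along the fingers, y is the direction in which the jaws open and shut (so a half turn about z gives the same grasp; the last joint's range is limited). The gripper opens to 85 mm and grips with 20 to 120 N. Pads are 22 mm wide; open, the fingers measure 114 mm over their backs; the gripper's body (76 mm by 85 mm) begins 54 mm behind the grasp point. The pads swing forward as they close: fully open they stand 13 mm farther back than shut.
Start: joints at [1.224, 0.308, 1.634, -0, 1.2, -0.07], TCP at [170.825, 601.208, 231.272] pointing down, gripper open.
Joint ranges: [-3.06, 3.06], [-0.79, 1.96], [0.05, 2.63], [-1.19, 4.34], [0.05, 2.64], [-2.94, 2.94]. Speed limits (rad/s): [2.79, 2.79, 3.14, 3.14, 3.14, 3.14].

INTERFACE

Orientations are given as [roll, pitch, yaw] about the fixed x, y, z axes, in that order (R = Rz(yaw) Ry(pitch) Rx(roll)).
In Python, from cell import bot, eoat, solve_ik, vision gives the robot as it stands. Calls block until the motion is done:
- bot.reach(position, orientation): joint-space move of the TCP to a pose.
- bot.movel(position, orientation=None, vel=150, f_stop=None): straight line of the TCP; orientation=None keeps the orientation; vel is the mean speed in mm/s. With f_stop (N) it stops when the force on the tool has changed by that much, and returns True; else False.
- bot.goto_joints(angles): joint-space move.
- eoat.gripper_to(opening, strength=None): opening from 0.0 (shut) to 1.0 (fully open); strength is the grip in N (None keeps the last); returns when the fingers have stopped.
- bot.dwell(seconds).
- solve_ik(position, orientation): joint angles nearest the present ones, or None.
- vision.capture(name): name is "scene" or "top"; returns (picture, depth): 400x640x3 uint8, red, green, blue; 400x640 float32, mm along the optical axis (not along the pixel's ray), 0 where there is no reading.
- vision.get_calibration(name): a dict with "fovy" (degrees; the focal length in pixels is half the picture's height over the tangent of half this angle, whatever the lens; pixels are square), "cx", "cy" (the principal point, pixels), "position" and "rotation" of the camera in the world. Camera axes: x right, y down, z forward; pixel columns grow to the right and rows downward; lengths in mm; the calibration is good to about 2 mm. A picture is of the moment at which its call begins. get_calibration takes no time and is no camera call.
A pose or a line that the arm cannot do raises bot.MotionError and nothing moves.
- bot.job_done(): hands the job in, once; it reports no verdict.
Readings, each from a call of its own:
- bot.read_clock(): time.
- bot.read_qpos(): joint angles.
- bot.read_dq(): joint speeds.
- bot.read_joint_torque(): joint torques, N m.
- bot.read_tcp_pos(): TCP position.
- bot.read_orientation(): TCP orientation.
- bot.read_ft_force(): force on the tool from outside, world axes, zero at the start.
- bot.read_moment(): the same for the moment, N m.
- bot.read_finger_gap(): opening from 0.0 (shut) to 1.0 (fully open).
Only numpy, scipy, OpenCV 4.12 (cv2) and the standard library are available. Lean on these libraries where they do the work, as an engineer would, in place of code of your own. Each camera call takes 0.05 s, during which the arm holds its last target.

TASK

One of the three handmade soap bars on the wooden curing rack was cut too thick: lift that bar off and hold it up to the little inspection camera with its underside facing the lens squarely, centred on the lens and 10 cm in front of it, its long side parallel to the long side of the camera's head. Leave the other bars, the camera and the things around them as they are, and finish while still holding the bar there, motionless in the air, clear of everything but the gripper.

Things in the scene. Friction and masses are not known exactly. Their poses are not given: they have to be found in the camera images.
- thick_bar: the soap bar to show, a tan block with a cream top layer: 80 mm (its x) by 52 mm (its y) by 40 mm thick (its z), 0.12 to 0.23 kg, edges square. It lies flat on the rack, cream side up, in any of the three places. Origin: centre of its underside; z points from the underside to the cream top
- thick_bar_top (a point): centre of the thick bar's cream top face, 40 mm above its underside; same axes as the bar
- thin_bar_a: another soap bar of the same colours, 80 mm (x) by 52 mm (y), only 24 mm thick; origin at the centre of its underside. To be left on the rack. The bars' centres are about 125 mm apart in a row, with about 50 mm or more free between neighbours
- thin_bar_b: a second thin bar, like thin_bar_a, to be left on the rack
- rack: wooden curing rack fixed to the counter, 165 mm (x) by 380 mm (y), made of slats along y; origin on the counter under its centre, the slats' top at 30 mm. The bars lie in a row along its y, their long sides roughly along its x. It may stand to the left or to the right
- camera: fixed foot of the inspection camera: steel plate 120 mm (x) by 135 mm (y) with two cheeks 107 mm high; origin on the counter under its centre. The head (black box 56 by 96 by 44 mm, long side along y) pivots between the cheeks about y, 85 mm up; it looks upward, leaning 0.08 to 0.45 rad towards the foot's -x (roughly the robot). Its stiff hinge stays put unless knocked
- camera_lens (a point): centre of the front of the camera's round lens (42 mm across), 45 mm from the head's pivot. Its z axis points straight out of the lens along the line of sight, its y axis is level along the head's long side, its x axis runs along the head's short side
- beaker: open glass beaker, 84 mm across, 90 mm tall, beyond the work; origin at the centre of its underside. Leave alone
- bowl: wooden bowl, 110 mm across, 50 mm tall, beyond the work; origin at the centre of its underside. Leave alone
- jar: closed amber glass jar, 66 mm across, 80 mm tall, beyond the work; origin at the centre of its underside. Leave alone
Things that resemble listed ones, but are neither listed nor needed, are in the scene too. What is shaped like the thin_bar_b but blue, pink or red is not meant.

How it is judged:
By the outcome, as a careful person would: the job done as asked, in the order asked, and still so for the second after the job is handed in, while the arm keeps its last pose, push and grip.
It also fails if it takes over 35 s, if anything falls off the work surface, if the arm or the gripper's body presses on something with over 40 N, if the wrist force passes 120 N, or if a joint passes its speed limit or range.

## Working session

There is one attempt and no reset: what is moved stays moved. The work goes in short steps, each a Python script; the robot and the scene stay as the last script left them, time stands still between calls to the robot, and variables do not carry over. Pictures are saved under pics/ and viewed, and the job is handed in when it is done.

```bash
ls; mkdir -p pics
python3 - <<'E'
from cell import bot, eoat, solve_ik, vision
import cv2, numpy as np
for n in ["scene","top"]:
    p,d=vision.capture(n); cv2.imwrite(f"pics/{n}0.png",p[:,:,::-1]); np.save(f"{n}_d0.npy",d); np.save(f"{n}_p0.npy",p)
    c=vision.get_calibration(n); print(n,c)
print(bot.read_clock(),bot.read_tcp_pos(),bot.read_orientation())
E
```

```text
pics
scene {'fovy': 51.70822871628726, 'cx': 314.67618397945097, 'cy': 197.84508726254163, 'position': array([1406.23862289, -537.71091879,  699.9961874 ]), 'rotation': array([-2.13778374,  0.02347493,  1.03841364])}
top {'fovy': 55.38337644506913, 'cx': 316.01251838504874, 'cy': 197.83517752164602, 'position': array([ 444.16304498,  -70.48084414, 1085.43043565]), 'rotation': array([-3.00519762, -0.00550267, -1.57928409])}
0.1 [170.57341614 600.49550412 230.14858369] [-3.13947743e+00 -1.37288726e-04  2.86477844e+00]
```

View pics/scene0.png

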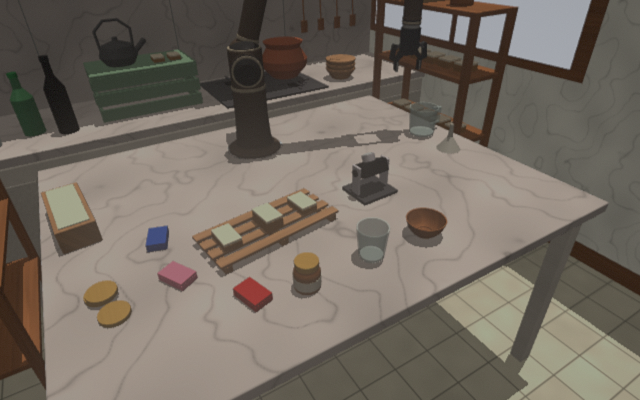

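View pics/top0.png

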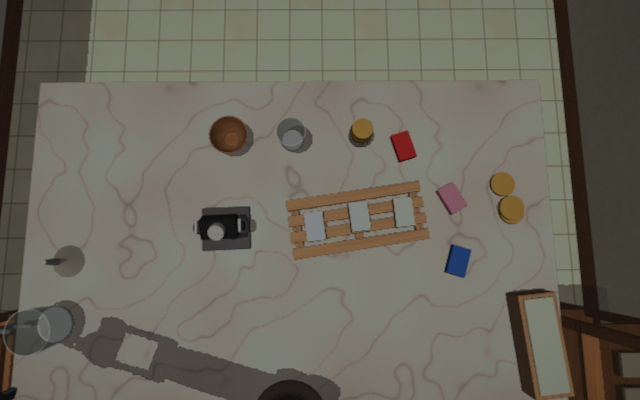

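The scene view shows the rack with three bars at about (227,236), (267,214), (302,203), the camera at (370,178) and the decoy blocks at (157,238), (178,275) and (253,293). The top view shows the bars at (315,226), (359,217), (404,211) and the head at (222,227). I'll enlarge both and measure.

```bash
cat > h.py <<'E'
import numpy as np, cv2
from scipy.spatial.transform import Rotation as Ro
def cal(c):
    f=200/np.tan(np.radians(c["fovy"])/2); r=np.array(c["rotation"])
    R=Ro.from_euler('xyz',r).as_matrix() if r.size==3 else r
    return f,c["cx"],c["cy"],np.array(c["position"]),R
def ray(c,u,v):
    f,cx,cy,p,R=cal(c); d=np.stack([(np.asarray(u)-cx)/f,(np.asarray(v)-cy)/f,np.ones_like(np.asarray(u,float))],-1)
    return p,d@R.T
def cloud(c,d):
    v,u=np.mgrid[0:400,0:640].astype(float); p,r=ray(c,u,v); return p+r*d[...,None]
def plane(c,u,v,z):
    p,r=ray(c,u,v); return p+r*((z-p[2])/r[...,2])[...,None]
def tri(c1,uv1,c2,uv2):
    p,a=ray(c1,*uv1); q,b=ray(c2,*uv2); a/=np.linalg.norm(a); b/=np.linalg.norm(b)
    s=np.linalg.lstsq(np.stack([a,-b],1),q-p,rcond=None)[0]
    A=p+a*s[0];B=q+b*s[1]; return (A+B)/2,np.linalg.norm(A-B)
E
python3 - <<'E'
from cell import vision
from h import *
for n in ["scene","top"]:
    p=np.load(n+"_p0.npy"); d=np.load(n+"_d0.npy"); c=vision.get_calibration(n); P=cloud(c,d)
    pts={"scene":[(227,236),(267,214),(302,203),(370,178),(130,200),(372,190),(330,300)],"top":[(315,226),(359,217),(404,211),(222,227),(206,242),(350,300)]}[n]
    for u,v in pts: print(n,u,v,P[v,u].round(1),d[v,u])
    if n=="scene": a,b=p[185:265,185:345],p[140:210,330:410]
    else: a,b=p[175:265,280:435],p[195:260,185:265]
    for i,(x) in enumerate((a,b)):
        s=min(800/x.shape[1],600/x.shape[0]); cv2.imwrite(f"pics/{n}_crop{i}.png",cv2.resize(np.clip(x.astype(float)*1.6,0,255).astype(np.uint8)[:,:,::-1] if n=="scene" else x[:,:,::-1],None,fx=s,fy=s,interpolation=cv2.INTER_CUBIC))
E
```

```text
scene 227 236 [ 559.1 -317.7   53.5] 1060.0249
scene 267 214 [ 548.3 -198.1   71.3] 1108.3073
scene 302 203 [529.5 -80.8  54.9] 1179.8693
scene 370 178 [462.7 213.2  13.9] 1373.5369
scene 130 200 [ 145.9 -497.8    1.5] 1315.8075
scene 372 190 [528.1 171.9  14.3] 1308.1299
scene 330 300 [ 843.3 -184.8    2.2] 934.68915
top 315 226 [508.8 -74.   54. ] 1030.6499
top 359 217 [ 530.6 -191.4   72.8] 1015.7831
top 404 211 [ 547.8 -317.    52.4] 1039.0951
top 222 227 [503.7 160.1 125.1] 957.9745
top 206 242 [469.2 229.7  16.1] 1060.757
top 350 300 [ 306.  -169.7   -1.7] 1058.8931
```

View pics/scene_crop0.png

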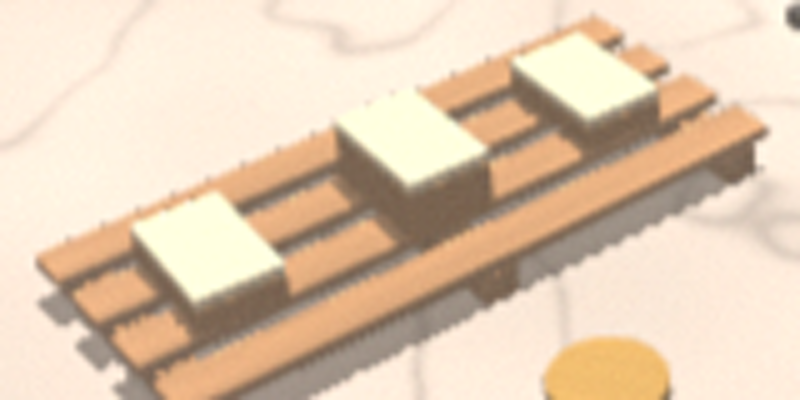

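View pics/top_crop0.png

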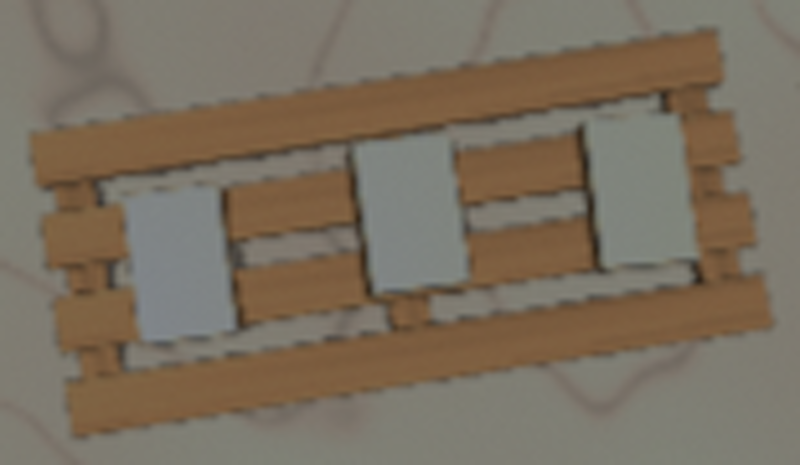

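View pics/scene_crop1.png

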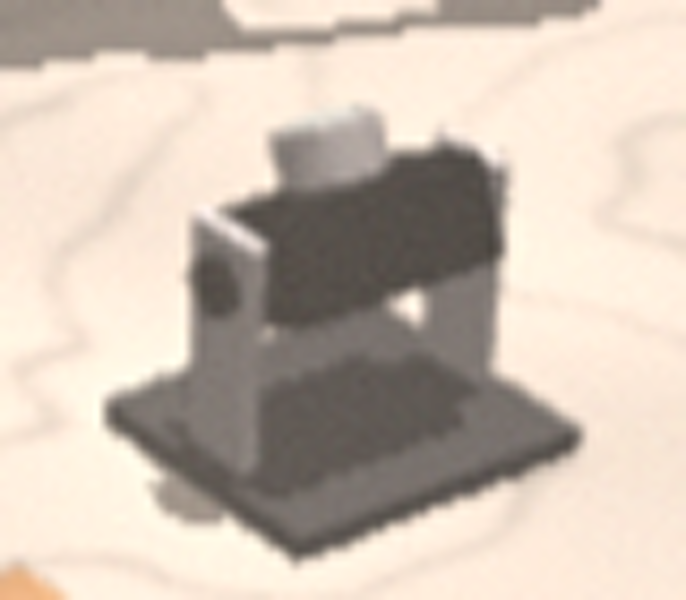

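View pics/top_crop1.png

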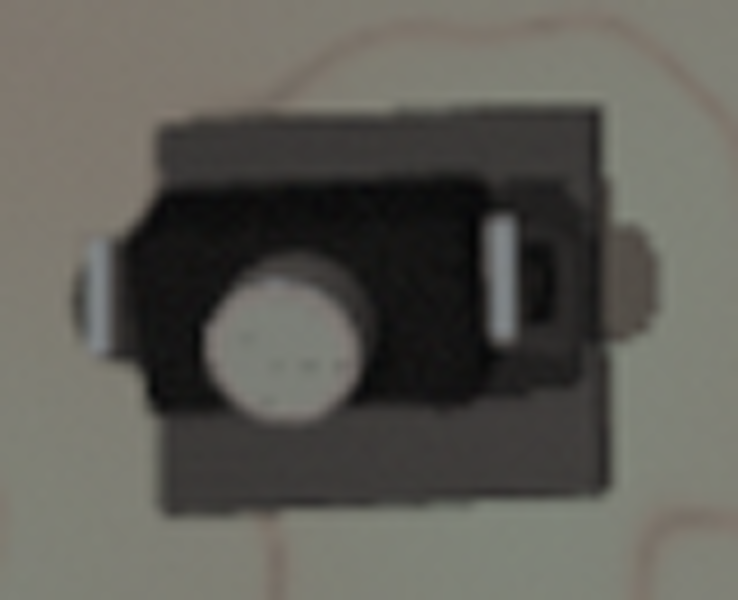

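The middle bar is the thick one: top (359,217), scene (267,214). Its top stands at about 72 mm, against about 54 mm for the outer two, and the crops show its sides are clearly taller. The blue, pink and red blocks are off the rack, so they don't count. Next I'll measure the bar corners in both views, the lens, and the foot and head.

Run:
```python
from cell import vision
from h import *
C={n:vision.get_calibration(n) for n in("scene","top")}
I={n:np.load(n+"_p0.npy") for n in C}; D={n:np.load(n+"_d0.npy") for n in C}
P={n:cloud(C[n],D[n]) for n in C}
seed={"scene":[(302,203),(267,214),(227,236)],"top":[(315,226),(359,217),(404,211)]}
corn={}
for n in C:
    hsv=cv2.cvtColor(I[n],cv2.COLOR_RGB2HSV)
    for k,(u,v) in enumerate(seed[n]):
        print(n,k,"hsv",hsv[v,u], end=" ")
        ref=I[n][v-1:v+2,u-1:u+2].reshape(-1,3).mean(0)
        m=(np.abs(I[n].astype(float)-ref).max(2)<28).astype(np.uint8)
        z=P[n][...,2]
        m&=(np.hypot(P[n][...,0]-P[n][v,u,0],P[n][...,1]-P[n][v,u,1])<70).astype(np.uint8)
        m&=(np.abs(z-z[v,u])<8).astype(np.uint8)
        nl,l,st,ce=cv2.connectedComponentsWithStats(m); L=l[v,u]; mm=(l==L)
        q=P[n][mm]; zt=np.median(q[:,2])
        ys,xs=np.nonzero(mm); W=plane(C[n],xs.astype(float),ys.astype(float),zt)
        r=cv2.minAreaRect(W[:,:2].astype(np.float32))
        print("area",mm.sum(),"cen",ce[L].round(2),"z",zt.round(1),"std",q[:,2].std().round(2),"rect",np.round(r[0],1),np.round(r[1],1),round(r[2],2),"mean",W.mean(0).round(1))
        corn[n,k]=ce[L]
for k in range(3): print(k,tri(C["top"],corn["top",k],C["scene",] if 0 else C["scene"],corn["scene",k]))
```

```text
scene 0 hsv [ 32  40 165] area 247 cen [301.27 199.46] z 54.8 std 1.21 rect [510.5 -72.8] [77.6 49.8] 6.39 mean [511.4 -73.4  54.8]
scene 1 hsv [ 31  37 164] area 304 cen [266.52 211.53] z 70.9 std 1.18 rect [ 534.9 -193.5] [79.5 50.1] 6.93 mean [ 535.9 -193.9   70.9]
scene 2 hsv [ 30  39 164] area 349 cen [225.76 233.45] z 55.0 std 1.23 rect [ 547.8 -317. ] [78.4 49.4] 4.69 mean [ 548.8 -317.1   55. ]
top 0 hsv [100  11 134] area 519 cen [314.2  225.52] z 54.4 std 1.87 rect [510.5 -72.7] [77.8 50.5] 6.61 mean [510.2 -71.8  54.4]
top 1 hsv [ 72  10 132] area 537 cen [359.28 215.54] z 70.7 std 1.93 rect [ 535.1 -193.3] [78.2 50.9] 6.41 mean [ 534.8 -192.5   70.7]
top 2 hsv [ 47  14 132] area 526 cen [403.9  211.11] z 54.8 std 1.85 rect [ 547.7 -316.3] [78.6 50.2] 5.33 mean [ 547.3 -316.1   54.8]
0 (array([509.9915764 , -72.12547201,  53.40454985]), np.float64(0.7164580849412815))
1 (array([ 534.68573156, -192.92715855,   69.58351881]), np.float64(0.6886897781229898))
2 (array([ 547.34167311, -316.56619129,   53.55831303]), np.float64(0.29232048258167))
```

Run:
```python
from cell import vision
from h import *
C={n:vision.get_calibration(n) for n in("scene","top")}
for n in C:
    I=np.load(n+"_p0.npy"); D=np.load(n+"_d0.npy"); P=cloud(C[n],D)
    box=(P[...,0]>400)&(P[...,0]<620)&(P[...,1]>90)&(P[...,1]<290)
    m=box&(P[...,2]>5)
    print(n,"zhist",np.histogram(P[m][:,2],bins=range(5,150,8)))
    g=I.mean(2)
    for nm,mm in (("lens",box&(P[...,2]>117)),("head",box&(P[...,2]>90)&(P[...,2]<117)&(g<60)),("plate",box&(P[...,2]>8)&(P[...,2]<25))):
        if mm.sum()<20: continue
        q=P[mm]; ys,xs=np.nonzero(mm); c=q.mean(0); s=np.linalg.svd(q-c,full_matrices=False); 
        r=cv2.minAreaRect(q[:,:2].astype(np.float32))
        print(n,nm,mm.sum(),"pix",xs.mean().round(1),ys.mean().round(1),"mean",c.round(1),"normal",s[2][2].round(3),"sv",(s[1]/np.sqrt(len(q))).round(2),"rect",np.round(r[0],1),np.round(r[1],1),round(r[2],2))
```

```text
scene zhist (array([514, 295,  39,  38,  35,  31,  25,  25,  24,  87, 100, 120, 137,
       121,  46,  40,   6,   0]), array([  5,  13,  21,  29,  37,  45,  53,  61,  69,  77,  85,  93, 101,
       109, 117, 125, 133, 141, 149]))
scene lens 92 pix 368.1 155.9 mean [503.7 168.3 125.3] normal [-0.099  0.175 -0.98 ] sv [11.22  9.93  4.77] rect [500.8 163.4] [37.4 61.7] 22.18
scene head 268 pix 372.5 165.4 mean [527.5 168.9 103. ] normal [ 0.838 -0.037  0.545] sv [29.66  8.57  4.44] rect [527.  164.9] [115.2  36.6] 76.67
scene plate 774 pix 370.5 188.8 mean [516.8 174.6  12.7] normal [ 0.004 -0.001  1.   ] sv [40.47 33.94  2.3 ] rect [509.1 175.7] [126.2 138.4] 2.22
top zhist (array([724, 345,   1,  11,   2,   5,   2,   5,   2,  29,  83, 220, 273,
       245, 118, 119,  21,   0]), array([  5,  13,  21,  29,  37,  45,  53,  61,  69,  77,  85,  93, 101,
       109, 117, 125, 133, 141, 149]))
top lens 258 pix 216.1 230.2 mean [495.9 174.4 125.7] normal [ 0.054  0.009 -0.998] sv [12.79 12.32  4.93] rect [499.4 177.7] [86.  50.6] 89.53
top head 670 pix 220.5 225.2 mean [509.6 168.9 104.8] normal [ 0.196  0.029 -0.98 ] sv [34.33 17.23  6.58] rect [508.  169.5] [ 62.6 119. ] 2.08
top plate 1012 pix 229.9 229.5 mean [503.7 164.8  12.2] normal [0.    0.001 1.   ] sv [44.17 40.26  2.  ] rect [509.2 174.5] [120.1 133.5] 2.05
```

```bash
cat > lens.py <<'E'
from cell import vision
from h import *
C={n:vision.get_calibration(n) for n in("scene","top")}
yaw=np.radians(2.1); F=np.array([509.2,175.1,0]); ex=np.array([np.cos(yaw),np.sin(yaw),0]); ey=np.array([-np.sin(yaw),np.cos(yaw),0])
for n,(x0,x1,y0,y1) in (("top",(203,230,217,246)),("scene",(354,382,146,164))):
    I=np.load(n+"_p0.npy"); D=np.load(n+"_d0.npy"); P=cloud(C[n],D)
    g=I.mean(2); print(n); print(g[y0:y1,x0:x1].astype(int) if n=="scene" else "")
    m=np.zeros_like(g,bool); m[y0:y1,x0:x1]=True
    if n=="top":
        mm=(m&(g>75)&(P[...,2]>105)).astype(np.uint8)
        cs,_=cv2.findContours(mm,cv2.RETR_EXTERNAL,cv2.CHAIN_APPROX_NONE); c=max(cs,key=cv2.contourArea)
        e=cv2.fitEllipse(c); print("ellipse",e, "area",mm.sum())
        f=cal(C[n])[0]; print("px/mm",f/955)
        k=cv2.erode(mm,np.ones((3,3)))>0
        q=P[k]; print(len(q)); 
        A=np.c_[q[:,:2]-q[:,:2].mean(0),np.ones(len(q))]
        for it in range(3):
            s=np.linalg.lstsq(A,q[:,2],rcond=None)[0]; r=q[:,2]-A@s; print(s.round(3),r.std().round(2)); keep=np.abs(r)<2.5*r.std(); q=q[keep];A=A[keep]
        nrm=np.array([-s[0],-s[1],1]);nrm/=np.linalg.norm(nrm);print("normal",nrm,"tilt x",np.arctan2(-nrm@ex,nrm[2]),"along y",nrm@ey)
        for th in np.arange(.05,.5,.05):
            z=85+45*np.cos(th); w=plane(C[n],np.float64(e[0][0]),np.float64(e[0][1]),z)-F
            print(round(th,2),"pred x",round(-45*np.sin(th),1),"meas",(w@ex).round(1),(w@ey).round(1))
E
python3 lens.py
```

```text
top

ellipse ((215.38145446777344, 232.16729736328125), (13.942346572875977, 15.977126121520996), 119.52747344970703) area 195
px/mm 0.39903473809585144
136
[4.54000e-01 8.00000e-03 1.27076e+02] 1.64
[4.55000e-01 1.90000e-02 1.27052e+02] 1.45
[4.55000e-01 1.90000e-02 1.27052e+02] 1.45
normal [-0.4143673  -0.01726915  0.90994589] tilt x 0.42763804571903186 along y -0.002073598824853572
0.05 pred x -2.2 meas -18.5 0.7
0.1 pred x -4.5 meas -18.5 0.7
0.15 pred x -6.7 meas -18.5 0.8
0.2 pred x -8.9 meas -18.4 0.9
0.25 pred x -11.1 meas -18.4 1.0
0.3 pred x -13.3 meas -18.4 1.2
0.35 pred x -15.4 meas -18.3 1.3
0.4 pred x -17.5 meas -18.3 1.6
0.45 pred x -19.6 meas -18.2 1.8
scene
[[128 135 134 135 135 133 134 134 145 147 144 140 138 142 145 147 148 148
  149 149 150 148 149 148 149 148 149 149]
 [147 150 151 150 150 150 151 149 150 149 147 143 142 143 145 148 148 150
  150 150 149 150 149 149 150 149 151 148]
 [150 151 152 150 150 151 149 149 150 150 146 144 142 143 146 148 150 149
  149 148 150 149 150 150 149 150 150 150]
 [148 150 150 150 151 151 150 150 150 149 148 146 142 144 146 149 
[... 989 characters left out ...]
148 147 147 148 148 149 148 127  85  75  78  85  90  94  99 103 104 105
  107 105  99  84  66  62  63  60  53  50]
 [148 147 146 148 147 148 149 142  95  76  81  84  88  94  97 100 104 103
  103 104  88  66  53  51  51  50  53  51]
 [146 147 149 147 148 148 150 149 111  81  78  84  88  92  95 101 102  97
   85  80  65  53  50  51  50  51  51  51]
 [145 146 145 148 149 148 147 147 107  80  79  82  86  83  80  80  76  71
   60  55  51  50  52  50  49  48  48  47]
 [147 147 147 146 146 124 116 107  74  62  64  67  66  64  59  57  55  53
   52  50  51  50  50  48  49  49  49  49]
 [146 146 131 121 105  81  70  60  51  52  55  55  54  53  52  49  50  49
   51  52  49  50  50  49  49  47  49  50]]
```

The lens tilt from the depth plane (0.428) agrees with the value from the lens offset (asin(18.3/45) ≈ 0.42). Lens ≈ (490.8, 175.2, 126.3). Next is an IK check for both jaw flips.

```bash
cat > plan.py <<'E'
from h import *
yaw=np.radians(2.1); th=0.424
ex=np.array([np.cos(yaw),np.sin(yaw),0]); ey=np.array([-np.sin(yaw),np.cos(yaw),0]); ez=np.array([0,0,1.])
lens=np.array([490.8,175.2,126.3]); zl=-np.sin(th)*ex+np.cos(th)*ez; xl=np.cross(ey,zl)
tgt=lens+100*zl   # underside centre
B=np.array([535.0,-193.1]); byaw=np.radians(6.6); zu=30.0; zt=70.3
def rpy(y,z): return Ro.from_matrix(np.stack([np.cross(y,z),y,z],1)).as_euler('xyz')
by=np.array([-np.sin(byaw),np.cos(byaw),0])
gz=37.0
E
python3 - <<'E'
from plan import *
from cell import bot,solve_ik
print("lens",lens,"zl",zl,"target underside",tgt)
for s in(1,-1):
    print("grasp",s,solve_ik([*B,gz],rpy(s*by,-ez)),solve_ik([*B,200],rpy(s*by,-ez)))
    print("show",s,solve_ik(tgt+(gz-zu)*zl,rpy(s*xl,-zl)))
E
```

```text
lens [490.8 175.2 126.3] zl [-0.41113323 -0.01507557  0.9114506 ] target underside [449.68667682 173.69244288 217.44505981]
grasp 1 [-4.22936696e-01  4.59626609e-01  1.87892345e+00 -4.44089210e-16
  8.03042599e-01 -2.10892475e+00] [-4.22936696e-01  2.33042994e-01  1.79652849e+00 -4.44089210e-16
  1.11202117e+00 -2.10892475e+00]
show 1 [ 0.36854136 -0.19910297  2.24582199 -0.20902008  0.70235556  0.46488153]
grasp -1 [-4.22936696e-01  4.59626609e-01  1.87892345e+00 -4.44089210e-16
  8.03042599e-01  1.03266790e+00] [-4.22936696e-01  2.33042994e-01  1.79652849e+00 -4.44089210e-16
  1.11202117e+00  1.03266790e+00]
show -1 [ 0.36854136 -0.19910297  2.24582199 -0.20902008  0.70235556 -2.67671112]
```

Run:
```python
from plan import *
from cell import bot,eoat,vision
o=rpy(-by,-ez)
bot.reach([*B,200],o); print(bot.read_clock(), bot.read_tcp_pos())
print(bot.movel([*B,105],o,vel=150))
for n in("scene","top"):
    p,d=vision.capture(n); cv2.imwrite(f"pics/{n}1.png",p[:,:,::-1])
    a=p[150:270,170:350] if n=="scene" else p[150:290,270:450]
    cv2.imwrite(f"pics/{n}1c.png",cv2.resize(a[:,:,::-1],None,fx=4,fy=4))
print(bot.read_clock(), bot.read_tcp_pos(),bot.read_finger_gap(),bot.read_ft_force())
```

```text
3.1667 [ 535.26764154 -192.36331001  200.01199433]
False
4.05 [ 536.30695448 -193.61206373  106.504836  ] 1.0001400113451635 [-0.45917805  0.25841087  0.0193278 ]
```

View pics/scene1c.png

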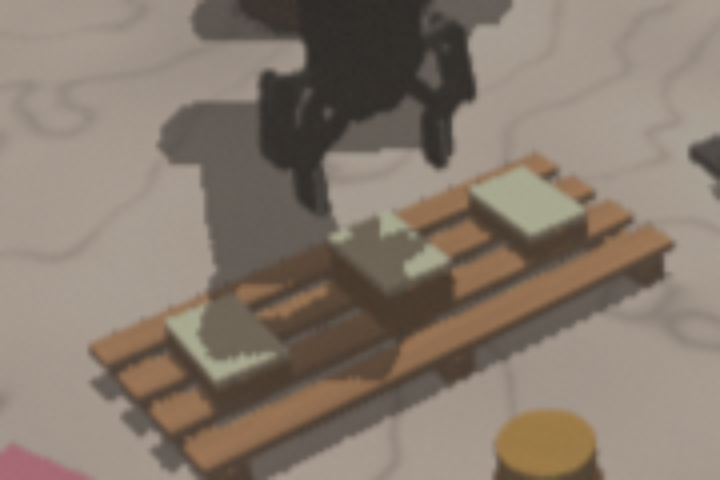

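View pics/top1c.png

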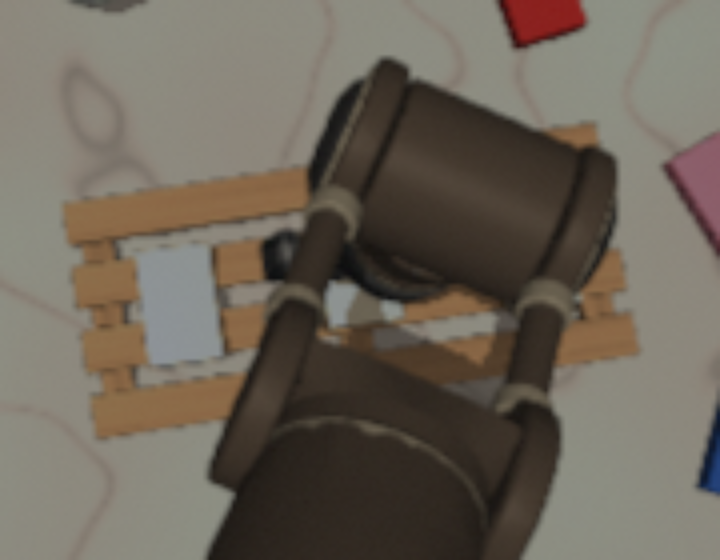

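The fingers straddle the middle bar: in the scene crop the tips are at (318,205) and (437,160), either side of the bar top at (390,250). I'll descend, grip and lift.

Run:
```python
from plan import *
from cell import bot,eoat,vision
o=rpy(-by,-ez)
print(bot.movel([*B,gz],o,vel=100,f_stop=10),bot.read_tcp_pos())
eoat.gripper_to(0.0,60); print(bot.read_finger_gap(),bot.read_ft_force(),bot.read_tcp_pos())
print(bot.movel([*B,260],o,vel=120)); bot.dwell(.3)
print(bot.read_finger_gap(),bot.read_ft_force(),bot.read_tcp_pos(),bot.read_clock())
for n in("scene","top"):
    p,d=vision.capture(n); cv2.imwrite(f"pics/{n}2.png",p[:,:,::-1]); np.save(n+"_d2.npy",d);np.save(n+"_p2.npy",p)
    if n=="scene": cv2.imwrite(f"pics/{n}2c.png",cv2.resize(p[90:270,190:390,::-1],None,fx=3,fy=3))
```

```text
False [ 535.5154059  -193.33078848   37.37094453]
0.5964624235008441 [ 0.0571533  -0.30089991  3.52742598] [ 536.01148764 -193.44811273   38.10813973]
False
0.5964137232826066 [ 0.34291775 -0.11232012 -1.9694122 ] [ 534.91132195 -193.05429269  259.7461286 ] 7.6
```

View pics/scene2c.png

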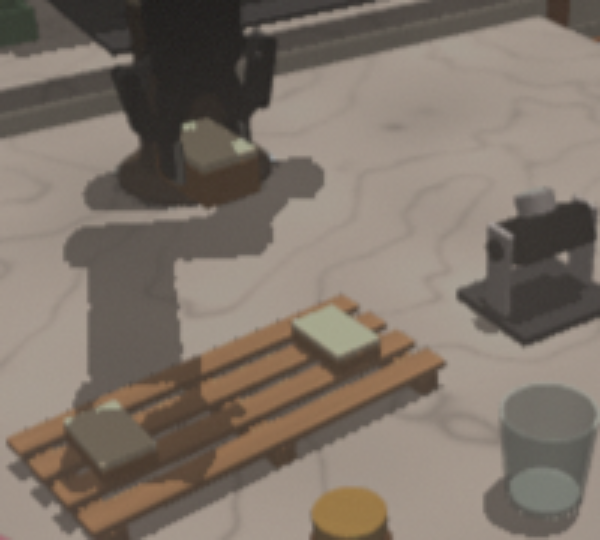

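The bar is held: the weight reads about 2 N, and the scene crop shows it at (220,160) in the gripper with the thin bars undisturbed. Moving to the lens.

Run:
```python
from plan import *
from cell import bot,eoat,vision
o=rpy(xl,-zl); T=tgt+7.3*zl
bot.reach(T+70*zl,o); print(bot.movel(T,o,vel=80)); bot.dwell(.5)
print(T,bot.read_finger_gap(),bot.read_tcp_pos(),bot.read_orientation(),o,bot.read_clock())
for n in("scene","top"):
    p,d=vision.capture(n); cv2.imwrite(f"pics/{n}3.png",p[:,:,::-1]); np.save(n+"_d3.npy",d);np.save(n+"_p3.npy",p)
    a=p[80:220,280:440] if n=="scene" else p[150:350,130:330]
    cv2.imwrite(f"pics/{n}3c.png",cv2.resize(a[:,:,::-1],None,fx=4 if n=="scene" else 3,fy=4 if n=="scene" else 3))
```

```text
False
[446.68540423 173.58239121 224.09864918] 0.6053739611135609 [446.69035457 173.63287848 224.23306141] [ 2.71732972e+00 -1.12604939e-04  1.60751800e+00] [2.71759265 0.         1.60744824] 10.6667
```

View pics/scene3c.png

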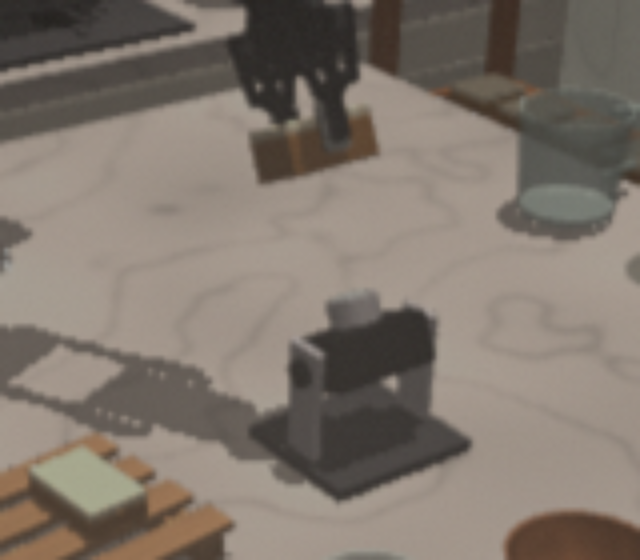

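View pics/top3c.png

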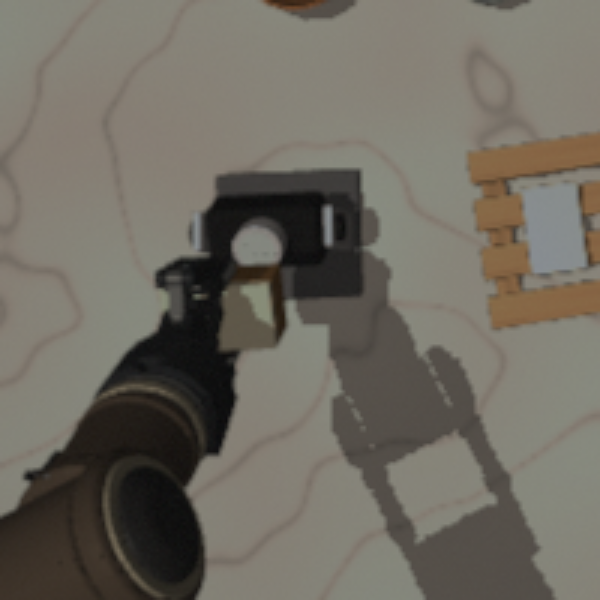

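The bar is held over the lens. In the scene crop its long side spans (250,135)–(380,155), with the lens at (353,305). Next I'll measure the bar in the lens frame; expected extents are x ±26, y ±40, z 0..40.

```bash
cat > chk.py <<'E'
import sys
from plan import *
from cell import vision
k=sys.argv[1]
R=np.stack([xl,ey,zl],1)
for n in("scene","top"):
    c=vision.get_calibration(n); I=np.load(f"{n}_p{k}.npy"); D=np.load(f"{n}_d{k}.npy"); L=(cloud(c,D)-tgt)@R
    near=(np.abs(L[...,0])<45)&(np.abs(L[...,1])<60)&(L[...,2]>-25)&(L[...,2]<50)&(D>0)
    hsv=cv2.cvtColor(I,cv2.COLOR_RGB2HSV).astype(int)
    soap=near&(I.max(2)>50)&((I[...,0].astype(int)-I[...,2])>12)
    soap=cv2.morphologyEx(soap.astype(np.uint8),cv2.MORPH_OPEN,np.ones((2,2)))>0
    q=L[soap]; ys,xs=np.nonzero(soap)
    print(n,len(q),"px",xs.min(),xs.max(),ys.min(),ys.max(),"\n p2",np.percentile(q,2,0).round(1),"p98",np.percentile(q,98,0).round(1))
    vis=I.copy(); vis[soap]=[255,0,0]; cv2.imwrite(f"pics/{n}{k}m.png",cv2.resize(vis[max(0,ys.min()-25):ys.max()+25,xs.min()-30:xs.max()+30,::-1],None,fx=6,fy=6,interpolation=cv2.INTER_NEAREST))
    def fit(mask,ax):
        s=q[mask]; o=[i for i in range(3) if i!=ax]; 
        for _ in range(4):
            A=np.c_[s[:,o],np.ones(len(s))]; w=np.linalg.lstsq(A,s[:,ax],rcond=None)[0]; r=s[:,ax]-A@w; s=s[np.abs(r)<2*r.std()+.3]
        print("  face ax",ax,"n",len(s),"slope vs",o,w[:2].round(3),"offset",w[2].round(1),"std",r.std().round(2))
    if n=="scene": fit((q[:,0]>15)&(np.abs(q[:,1])<36)&(q[:,2]>3)&(q[:,2]<37),0)
    else:
        fit((q[:,2]>33)&(q[:,1]>-37),2)
        fit((q[:,1]<-33)&(q[:,2]<34)&(q[:,2]>5),1)
E
python3 chk.py 3
```

```text
scene 361 px 343 374 107 126 
 p2 [-475.8  -45.1  -30.1] p98 [ 28.7 419.   36.8]
  face ax 0 n 158 slope vs [1, 2] [-0.002 -0.005] offset 24.8 std 2.15
top 421 px 184 223 239 267 
 p2 [-131.3  -43.4 -179.4] p98 [26.9 33.2 42.6]
  face ax 2 n 285 slope vs [0, 1] [-0.001 -0.01 ] offset 39.0 std 1.2
  face ax 1 n 19 slope vs [0, 2] [-0.009 -0.121] offset -39.1 std 1.29
```

View pics/scene3m.png

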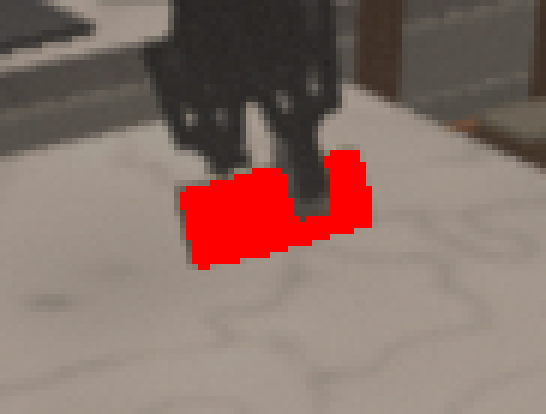

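View pics/top3m.png

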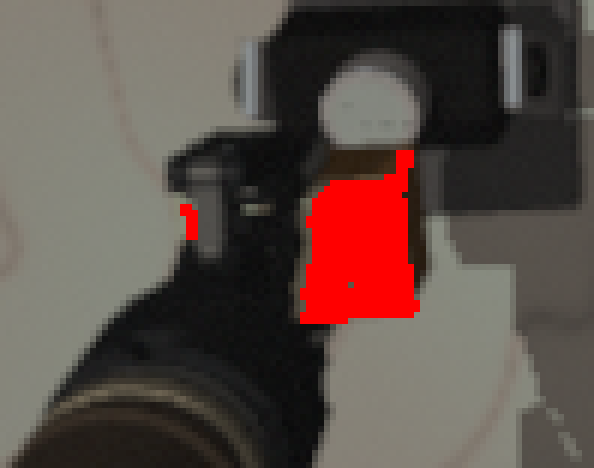

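Run:
```python
from plan import *
from cell import vision
c=vision.get_calibration("scene");t=vision.get_calibration("top")
X,e=tri(t,(215.38,232.17),c,(367.9,153.8)); print("tri lens",X.round(1),"gap",e.round(2),"in lens frame",((X-lens)@np.stack([xl,ey,zl],1)).round(1))
R=np.stack([xl,ey,zl],1)
I=np.load("scene_p3.npy"); D=np.load("scene_d3.npy"); L=(cloud(c,D)-tgt)@R
near=(np.abs(L[...,0])<45)&(np.abs(L[...,1])<60)&(L[...,2]>-25)&(L[...,2]<55)
soap=(near&(I.max(2)>50)&((I[...,0].astype(int)-I[...,2])>12)).astype(np.uint8)
soap=cv2.morphologyEx(soap,cv2.MORPH_OPEN,np.ones((2,2)))
nl,l,st,ce=cv2.connectedComponentsWithStats(soap); soap=l==1+np.argmax(st[1:,4])
ys,xs=np.nonzero(soap)
p,r=ray(c,xs.astype(float),ys.astype(float)); p=(p-tgt)@R; r=r@R
q=p+r*((26-p[0])/r[:,0])[:,None]
for z0 in (8,16,24,32):
    m=np.abs(q[:,2]-z0)<3; print("z",z0,"y range",q[m,1].min().round(1),q[m,1].max().round(1))
for y0 in range(-30,31,10):
    m=np.abs(q[:,1]-y0)<3.5; print("y",y0,"z range",q[m,2].min().round(1),q[m,2].max().round(1))
# edges in top picture of cream top on plane z=40
I=np.load("top_p3.npy"); D=np.load("top_d3.npy"); L=(cloud(t,D)-tgt)@R
m=(np.abs(L[...,2]-39.5)<4)&(np.abs(L[...,0])<40)&(np.abs(L[...,1])<55)&(I.max(2)>65)
ys,xs=np.nonzero(m); p,r=ray(t,xs.astype(float),ys.astype(float)); p=(p-tgt)@R; r=r@R; q=p+r*((40-p[2])/r[:,2])[:,None]
for y0 in (-30,-20,-10,0): 
    k=np.abs(q[:,1]-y0)<3; print("top y",y0,"x",q[k,0].min().round(1),q[k,0].max().round(1))
for x0 in (-15,-5,5,15):
    k=np.abs(q[:,0]-x0)<3; print("top x",x0,"y",q[k,1].min().round(1),q[k,1].max().round(1))
```

```text
tri lens [491.1 176.7 124.9] gap 0.67 in lens frame [-0.2  1.5 -1.4]
z 8 y range -72.8 36.3
z 16 y range -73.9 37.9
z 24 y range -72.3 36.6
z 32 y range -73.3 35.3
y -30 z range -2.7 38.2
y -20 z range -2.3 36.7
y -10 z range -1.9 31.6
y 0 z range -1.5 8.7
y 10 z range -0.2 8.4
y 20 z range -2.7 36.9
y 30 z range -2.2 35.4
top y -30 x -22.4 27.2
top y -20 x -21.9 27.4
top y -10 x -23.8 21.0
top y 0 x -23.3 -13.8
top x -15 y -41.9 -2.9
top x -5 y -42.9 -6.0
top x 5 y -42.1 35.2
top x 15 y -43.1 34.2
```

The bar is square to within about 0.01 rad. Against the lens it sits about 1.5 mm low in y and about 1.2 mm close; x readings disagree in sign between the views (−1.2 and +1.5), so I'll leave x. I'll make the small y and z correction and verify.

```bash
python3 - <<'E'
from plan import *
from cell import bot,eoat,vision
o=rpy(xl,-zl); T=tgt+8.5*zl+1.5*ey
print(bot.movel(T,o,vel=20)); bot.dwell(.6)
print((bot.read_tcp_pos()-T).round(2),bot.read_finger_gap(),np.abs(bot.read_dq()).max(),bot.read_ft_force(),bot.read_clock())
for n in("scene","top"):
    p,d=vision.capture(n); cv2.imwrite(f"pics/{n}4.png",p[:,:,::-1]); np.save(n+"_d4.npy",d);np.save(n+"_p4.npy",p)
E
python3 chk.py 4
```

```text
False
[-0.01 -0.02 -0.03] 0.6001767694958364 0.0016664693192122847 [ 0.71006951 -0.47554085 -2.09384647] 11.6167
scene 356 px 343 375 106 125 
 p2 [-482.   -43.4  -28.3] p98 [ 28.8 429.   37.8]
  face ax 0 n 151 slope vs [1, 2] [0.011 0.013] offset 24.3 std 1.49
top 429 px 184 223 239 268 
 p2 [-131.3  -41.9 -177.3] p98 [26.7 34.1 43.6]
  face ax 2 n 292 slope vs [0, 1] [-0.006  0.004] offset 40.5 std 1.28
  face ax 1 n 23 slope vs [0, 2] [0.032 0.025] offset -41.7 std 1.6
```

View pics/scene4.png

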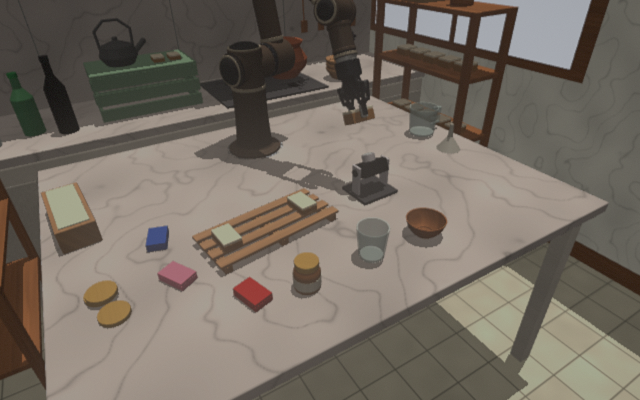

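The bar is held at (358,115) in front of the lens at (368,156). The thin bars (227,236) and (302,203), the camera and the other items haven't moved. The face fits show it square, with its top at 40.5 mm in the target frame. Handing in.

```bash
python3 -c "
from cell import bot
bot.job_done(); print(bot.read_clock())"
```

```text
the job is handed in; nothing more can be done
the job is handed in; nothing more can be done
```

I lifted the middle bar off the rack and handed the job in with the gripper holding it still in front of the inspection camera. It was the thick one: its top stood at about 70 mm, against about 54 mm for the other two. The clock read about 11.6 s just before hand-in.

**Aim:** I placed the underside squarely over the lens, 100 mm out along its line of sight. The lens leans about 0.42 rad, a figure two separate measurements agreed on. The bar's long side runs along the head's long side.

**Last checks:**
- **Squareness:** the top and long side faces fit to within about 0.013 rad. The short end face gave up to 0.03, but on only 23 pixels.
- **Distance:** the cream top measured 40.5 mm in the target frame, against 40 expected.
- **Grip:** the arm was still, the finger opening was about 0.60, and the weight read about 2 N.
- **Surroundings:** the thin bars, camera and other items looked unmoved in the last picture.

**Disagreements:**
- **Short-side centring:** before the final nudge the two views differed by about 3 mm across the lens's short side, with opposite signs. I left that direction alone.
- **Long side and distance:** I shifted the bar 1.5 mm along the long side and 1.2 mm outward. Afterwards the noisy end-face fit read −41.7 mm against −40 expected.
- **Overall:** expect about 2 mm of uncertainty in where the bar is centred.

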